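# Set the sprung notebook rack to its middle stop

### The arm

A 6-joint arm with a two-finger parallel gripper is mounted at the origin on the work surface. World frame = base frame: x ahead of the robot, y to its left, z up, the work surface at z = 0. Lengths are in m, angles in rad, forces in N, time in s.
With the tool pointing down it reaches from about 0.4 to 0.825 m from the base axis. Payload 7 kg.
Tool frame: the origin (TCP) lies at the very end of the fingers, on their centre line; the grasp point (between the pads) lies 19 mm behind it; z points along the fingers, y is the line along which they close (so a half turn about z gives the same grasp; the last joint's range is limited). The gripper opens to 88 mm and grips with 3 to 60 N. Pads are 19 mm wide; open, the fingers measure 130 mm over their backs; the gripper's body (78 mm by 193 mm) begins 47 mm behind the grasp point.
Start: joints at [-0.944, 0.359, 0.012, 0, -1.224, -0.288], TCP at [0.224, -0.637, 0.227] pointing down, gripper open.
Joint ranges: [-3.07, 3.07], [-1.43, 2.12], [-1.02, 1.25], [-3.03, 1.67], [-3.05, -0], [-3.03, 3.03]. Speed limits (rad/s): [2.39, 2.39, 3.01, 3.14, 3.14, 3.14].

### API

Orientations are given as [roll, pitch, yaw] about the fixed x, y, z axes, in that order (R = Rz(yaw) Ry(pitch) Rx(roll)).
In Python, from station import arm gives the robot as it stands. The module is installed in compiled form; this text tells all that it offers.
- The arm moves only by the shell command python3 -m crank 'ROWS' [FORCE]. ROWS is JSON, a list of rows, each an object of numbers: "dx", "dy", "dz": the shift along the world's x, y, z in m; "twist": the turn about the world's z in degrees; "grip": the opening, from -1 (shut) to 1 (fully open). A call has exactly 5 rows; each row is the pose to reach, as a shift and turn from the pose commanded when the call began; what a row does not reach only later rows make up. A row lasts 1/12 s, in which the tool goes at most 41.7 mm and 7.16 degrees, less where a joint would pass 70% of its speed; a pose out of reach is approached as far as the arm can. A call with a gripper value outside its range is refused whole. The fingers move at their own pace and stop on an object; FORCE is the grip in N (left out, the last holds). Time passes only in rows, so rows that repeat a pose let the fingers close, or fill a call up. It gives the time, the measured TCP pose, the force, the opening and the grip force at its end, in the units of the state.
- arm.get_state(): the state, without advancing time (a new reading comes with each control period).
- arm.grab_frame(name): name is "scene" or "top" or "wrist"; returns the picture (400x640x3 uint8, red, green, blue); there is no depth.
- arm.get_calibration(name): a dict with "fx", "fy", "cx", "cy" (pixels), "cam_to_world" (4x4, takes a point from camera to world coordinates); the wrist camera has in their place "tool_from_camera" (4x4, takes a point from camera to tool coordinates, whose origin is the TCP and whose axes are the flange's). Camera axes: x right, y down, z forward; pixel columns grow to the right and rows downward; lengths in m; the calibration is good to about 2 mm. A picture is of the moment at which its call begins: read the wrist's pose just before it. get_calibration takes no time and is no camera call.
- arm.job_done(): hands the job in; it is judged then, once.
The state is a dict: "t": time; "q": joint angles; "qd": joint speeds; "joint_efforts": joint torques, N m; "eef_pos": TCP position; "ee_rot": TCP orientation; "force": force on the tool from outside, world axes, zero at the start; "moment": the same for the moment, N m; "width": finger opening in m; "gripper_force": force on a finger pad.
Only numpy, scipy, OpenCV 4.12 (cv2) and the standard library are available. Lean on these libraries where they do the work, as an engineer would, in place of code of your own. Each camera call takes 0.05 s, during which the arm holds its last target. There are 200 camera calls.

### The job

Make room in the notebook rack: push the mustard slide away from the notebooks until it has passed the first of the two brass stop pins (the middle stop) but not the far one, then let go so that it springs back and comes to rest against that first pin. Only push the slide on its inner (notebook) side with the fingertips, gently; do not grip it, and leave the notebooks and everything else on the desk where they stand.

Things in the scene. Friction and masses are not known exactly. Their poses are not given: they have to be found in the camera images.
- rack: Notebook rack, fixed: dark board (x -75..85, y -200..210 mm, 18 mm thick), 130 mm tall end plate at its -y end, 48 mm stop block at +y. Origin: desk level, centre line, below the slide's inner face at rest. y axis: along the rack, the way the slide is pushed; x across; z up. Three notebooks stand at y -186..-114 mm; from there to the slide at rest (y = 0) is empty.
- carriage (a joint): Travel of the sprung mustard slide along rack +y, m: 0 at rest, 0.115 at the end. A spring drives it back: 2 N at 0, 4.8 N at 0.07; plus about 2 N while riding over a pin and drag of 12 N per m/s. Let go from beyond 0.045 it returns to rest on the middle pin at 0.045; pushed beyond 0.095 it is caught by the far pin instead.
- face_plate: The slide's mustard-yellow push plate: 120 mm wide (rack x), 9 mm thick, 110 mm tall, standing 20 to 130 mm above the desk, facing the notebooks. Its frame is the rack's frame shifted along rack y by the joint value; the inner (notebook-side) face lies in its y = 0 plane.
- push_face (a point): Good point to push: middle of the inner face of the mustard plate, 105 mm above the desk, 25 mm below the plate's upper edge. Moves with the slide; the push direction is the rack's +y.
- bracket: Dark steel bracket fixed to the outer (+y) side of the mustard plate, 110 mm wide and 100 mm tall, its gussets reaching 57 mm behind the inner face. Moves with the slide; same frame as the plate.
- mid_pin_spot (a point): Top of the middle stop pin (the first of the two brass pins the slide comes to) when it is up: 10 mm across, standing 8 mm out of the board, at rack x = 69, y = 41, z = 26 mm. The slide's steel lug rides over it and the pin springs up behind.
- mid_pin (a joint): How far the middle pin is pressed into the board, in m: 0 fully up, 0.008 fully down; its spring (1.5 to 2.3 N) raises it.
- far_pin_spot (a point): Top of the far brass stop pin, like the middle one but 50 mm further along, at rack x = 69, y = 91, z = 26 mm.
- note_red: Dark red notebook standing in the rack next to the end plate, 130 x 22 x 105 mm tall, loose. Origin: centre of its underside.
- note_grey: Grey notebook standing in the rack, middle one, 130 x 26 x 100 mm tall, loose. Origin: centre of its underside.
- note_blue: Blue notebook standing in the rack, nearest the slide, 130 x 20 x 105 mm tall, loose. Origin: centre of its underside.
- paperback: Pink-red paperback lying flat on the desk on the robot's side of the rack, 110 x 150 x 24 mm, loose. Origin: centre of its underside.
- mug: White mug, 76 mm across, 85 mm tall, on the robot's side of the rack, loose. Origin: centre of its underside.
- stapler: Mustard and black stapler, 36 x 130 x 45 mm tall, beyond the rack, loose. Origin: centre of its underside.
- speaker: Round grey speaker, 84 mm across, 165 mm tall, to the left of the rack, loose. Origin: centre of its underside.
- plant_pot: White pot with a small green plant, 92 mm across, pot 75 mm and leaves about 145 mm tall, to the right of the rack, loose. Origin: centre of its underside.

How it is judged:
On the way:
1. the slide has been pushed past the middle pin (value of joint carriage above 0.05 m), for 0.05 s.
At the end, for the whole second after the job is handed in: The slide rests against the middle pin (joint 41 to 50 mm, moving slower than 10 mm/s), the middle pin is up (pressed in less than 3 mm), and each of the eight loose things is within 30 mm of where it started (value of joint carriage between 0.041 and 0.05 m and value of joint mid_pin below 0.003 m and velocity of joint carriage between -0.01 and 0.01 m/s and distance of each of note_red, note_grey, note_blue, paperback, mug, stapler, speaker, plant_pot from where it was at the start of the episode below 0.03 m); the robot touches nothing.
It fails at once if the slide was pushed past the far pin (beyond 92 mm) (value of joint carriage above 0.092 m).
It fails at once if the slide was gripped: fingers pressed on the bracket at its outer side with more than 2 N (contact force between the fingers and bracket above 2 N).
It fails at once if the slide was pushed roughly, with more than 25 N (contact force between the fingers and face_plate above 25 N).
It fails at once if a notebook in the rack was lifted, carried or moved more than 30 mm (distance of any of note_red, note_grey, note_blue from where it was at the start of the episode above 0.03 m).
It fails at once if another loose thing on the desk was lifted, carried or moved more than 30 mm (distance of any of paperback, mug, stapler, speaker, plant_pot from where it was at the start of the episode above 0.03 m).
It also fails if it takes over 38 s, if anything falls off the work surface, if the arm or the gripper's body presses on something with over 40 N, if the wrist force passes 120 N, or if a joint passes its speed limit or range.

## Working session

There is one attempt and no reset: what is moved stays moved. The work goes in short steps, Python scripts to look and compute and a shell command to move; the robot and the scene stay as the last step left them, time stands still between calls to the robot, and variables do not carry over. Pictures are saved under pics/ and viewed, at most 10 in all, crops included, and the job is handed in when it is done.

```bash
mkdir -p pics
python3 - <<'E'
from station import arm
import cv2
s=arm.get_state();print(s['t'],s['eef_pos'],s['ee_rot'],s['width'])
for n in("scene","top"):
    cv2.imwrite(f"pics/{n}0.png",arm.grab_frame(n)[:,:,::-1]);c=arm.get_calibration(n);print(n,c)
E
```

```text
0.0 [ 0.22417008 -0.63616995  0.22561052] [ 3.13993627e+00 -1.51568558e-04 -2.80287306e+00] 0.08747101147040903
scene {'fx': 427.6379780446764, 'fy': 427.6379780446764, 'cx': 320.25857933475226, 'cy': 197.8556659723812, 'cam_to_world': array([[-0.85300216,  0.3325853 , -0.4022118 ,  1.15400896],
       [ 0.52155821,  0.51502616, -0.68023899,  0.96682354],
       [-0.01908789, -0.7900222 , -0.61278102,  1.00129087],
       [ 0.        ,  0.        ,  0.        ,  1.        ]])}
top {'fx': 365.31291616782966, 'fy': 365.31291616782966, 'cx': 321.9784322670706, 'cy': 201.50523555500305, 'cam_to_world': array([[ 0.02267548, -0.99046688,  0.13587196,  0.42838103],
       [-0.99974205, -0.02228993,  0.0043585 , -0.04668674],
       [-0.00128838, -0.13593574, -0.99071682,  1.05729338],
       [ 0.        ,  0.        ,  0.        ,  1.        ]])}
```

View pics/top0.png

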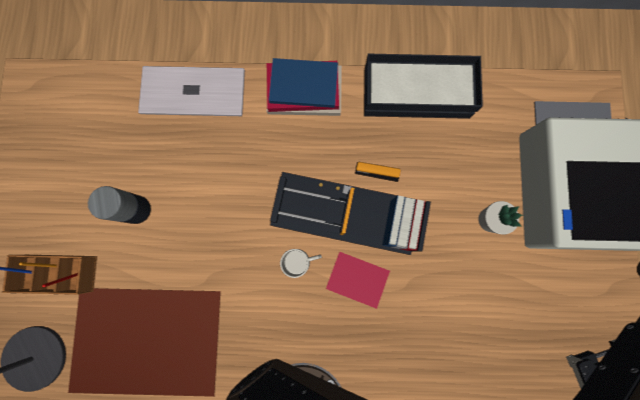

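View pics/scene0.png

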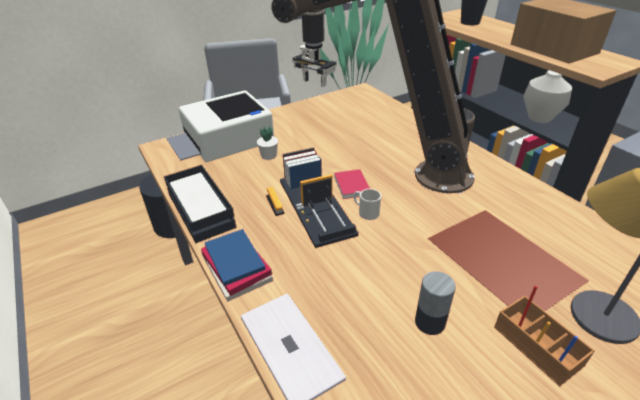

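The top view shows the rack at about (350,213), with the notebooks at (408,222) on its right. The slide at (347,210) is pushed to the left, and the pins are near (320..340,186). I'll enlarge this area.

Run:
```python
import cv2
i=cv2.imread("pics/top0.png")[160:265,262:440]
cv2.imwrite("pics/top0c.png",cv2.resize(i,None,fx=4.4,fy=4.4,interpolation=cv2.INTER_CUBIC))
```

```text
(no output)
```

View pics/top0c.png

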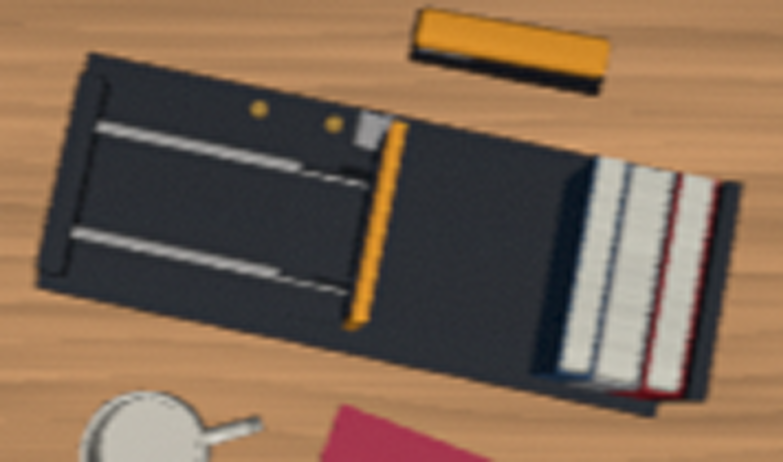

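```bash
cat > h.py <<'E'
import numpy as np
from station import arm
def project(n,P):
    c=arm.get_calibration(n);T=np.linalg.inv(c['cam_to_world']);p=np.asarray(P)@T[:3,:3].T+T[:3,3]
    return np.c_[c['fx']*p[:,0]/p[:,2]+c['cx'],c['fy']*p[:,1]/p[:,2]+c['cy']]
def w(P,v):
    P=np.asarray(P,float);c,s=np.cos(v[2]),np.sin(v[2])
    return np.c_[v[0]+c*P[:,0]-s*P[:,1],v[1]+s*P[:,0]+c*P[:,1],P[:,2]]
E
python3 - <<'E'
from h import *
from scipy.optimize import least_squares
px=np.array([[259,109],[334,124],[407,124],[393,122],[90,53],[38,287],[655,415]])/4.4+[262,160]
R=np.array([[69,91,26],[69,41,26],[60,0,130],[60,9,130],[85,210,18],[-75,210,18],[-75,-200,18]])/1e3
r=least_squares(lambda v:(project('top',w(R,v))-px).ravel(),[.45,-.1,0.2])
print(r.x,np.degrees(r.x[2]));print(r.fun.reshape(-1,2).round(2))
v=r.x
print('push',w([[0,0,.105],[0,-.06,.2],[0,-.114,.1]],v))
E
```

```text
[ 0.53402337 -0.11517197 -0.18153677] -10.40129071131973
[[ 0.1  -0.05]
 [ 0.15  0.02]
 [ 0.19 -0.37]
 [-0.06 -0.61]
 [-0.48 -0.31]
 [-0.88  0.44]
 [ 0.97  0.88]]
push [[ 0.53402337 -0.11517197  0.105     ]
 [ 0.52319089 -0.17418602  0.2       ]
 [ 0.51344166 -0.22729866  0.1       ]]
```

```bash
python3 -m crank '[{"dx":0.018,"dy":0.036,"dz":0.0,"twist":7,"grip":-1},{"dx":0.036,"dy":0.072,"dz":0.0,"twist":14,"grip":-1},{"dx":0.054,"dy":0.108,"dz":0.0,"twist":21,"grip":-1},{"dx":0.072,"dy":0.144,"dz":0.0,"twist":28,"grip":-1},{"dx":0.09,"dy":0.18,"dz":0.0,"twist":35,"grip":-1}]' 5
python3 -m crank '[{"dx":0.02,"dy":0.034,"dz":0.0,"twist":5,"grip":-1},{"dx":0.04,"dy":0.068,"dz":0.0,"twist":10,"grip":-1},{"dx":0.06,"dy":0.102,"dz":0.0,"twist":15,"grip":-1},{"dx":0.08,"dy":0.136,"dz":0.0,"twist":20,"grip":-1},{"dx":0.1,"dy":0.17,"dz":0.0,"twist":25,"grip":-1}]'
```

```text
t: 0.52
eef_pos: [0.3145, -0.4548, 0.2261]
ee_rot: [3.141, 0.0, -2.186]
force: [0.8, 0.1, 0.7]
width: 0.0599
gripper_force: 0.0
t: 0.93
eef_pos: [0.4147, -0.2847, 0.2265]
ee_rot: [-3.142, 0.0, -1.751]
force: [1.5, -0.0, -0.1]
width: 0.0264
gripper_force: 0.0
```

```bash
python3 -m crank '[{"dx":0.028,"dy":0.03,"dz":0.0,"twist":0,"grip":-1},{"dx":0.055,"dy":0.06,"dz":0.0,"twist":0,"grip":-1},{"dx":0.083,"dy":0.09,"dz":0.0,"twist":0,"grip":-1},{"dx":0.11,"dy":0.121,"dz":0.0,"twist":0,"grip":-1},{"dx":0.11,"dy":0.121,"dz":0.0,"twist":0,"grip":-1}]'
python3 - <<'E'
from h import *
import cv2
i=arm.grab_frame("scene")[130:260,240:400,::-1]
j=arm.grab_frame("wrist")[:,:,::-1]
cv2.imwrite("pics/a.png",cv2.resize(i,None,fx=4,fy=4,interpolation=cv2.INTER_CUBIC))
cv2.imwrite("pics/w.png",j)
E
```

```text
t: 1.35
eef_pos: [0.5281, -0.1614, 0.226]
ee_rot: [-3.141, 0.0, -1.752]
force: [-0.8, 0.3, 0.0]
width: 0.0007
gripper_force: 0.0
```

View pics/a.png

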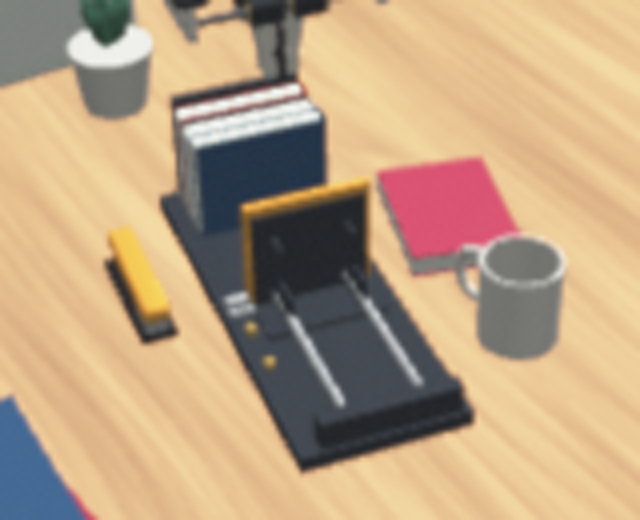

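View pics/w.png

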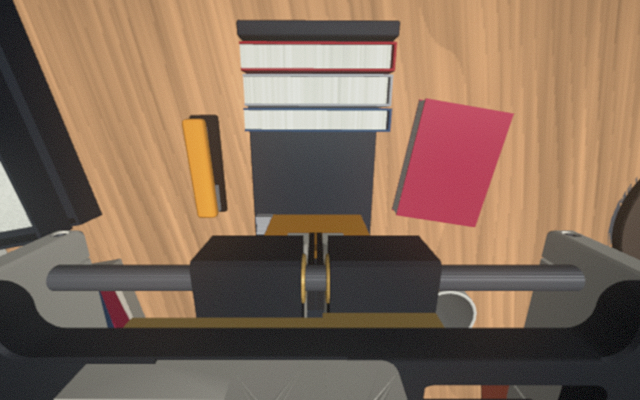

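Run:
```python
from h import *
from scipy.spatial.transform import Rotation as Ro
s=arm.get_state();c=arm.get_calibration('wrist');print(s['eef_pos'],c['fx'],c['cx'],c['cy'],c['tool_from_camera'])
T=np.eye(4);T[:3,:3]=Ro.from_euler('xyz',s['ee_rot']).as_matrix();T[:3,3]=s['eef_pos']
v=[.53402,-.11517,-.18154]
I=np.linalg.inv(T@c['tool_from_camera'])
R=np.array([[60,0,130],[-60,0,130],[60,0,20],[-60,0,20],[65,-114,123],[-65,-114,123],[75,-200,130],[-75,-200,130]])/1e3
p=w(R,v)@I[:3,:3].T+I[:3,3]
print(np.c_[c['fx']*p[:,0]/p[:,2]+c['cx'],c['fy']*p[:,1]/p[:,2]+c['cy'],p[:,2]].round(3))
print('tcp rack', w([s['eef_pos']-np.array([v[0],v[1],0])],[0,0,-v[2]]))
```

```text
[ 0.52489131 -0.1641128   0.22577244] 284.73496301543105 315.12590200773656 199.73126676553892 [[ 5.12714006e-04 -9.59130843e-01 -2.82962476e-01  7.79846133e-02]
 [ 9.99999795e-01  6.00075175e-04 -2.22067280e-04 -1.18244311e-03]
 [ 3.82790335e-04 -2.82962304e-01  9.59130954e-01 -1.58488898e-01]
 [ 0.00000000e+00  0.00000000e+00  0.00000000e+00  1.00000000e+00]]
[[2.55076e+02 2.51233e+02 2.80000e-01]
 [3.77096e+02 2.51170e+02 2.80000e-01]
 [2.71424e+02 2.14155e+02 3.85000e-01]
 [3.60050e+02 2.14122e+02 3.86000e-01]
 [2.43443e+02 1.31816e+02 2.54000e-01]
 [3.88890e+02 1.31805e+02 2.55000e-01]
 [2.20740e+02 1.97570e+01 2.23000e-01]
 [4.11875e+02 1.98200e+01 2.24000e-01]]
tcp rack [[-1.42322415e-04 -4.97866533e-02  2.25772441e-01]]
```

```bash
python3 -m crank '[{"dx":0.0,"dy":0.0,"dz":-0.035,"twist":0,"grip":-1},{"dx":0.0,"dy":0.0,"dz":-0.07,"twist":0,"grip":-1},{"dx":0.0,"dy":0.0,"dz":-0.105,"twist":0,"grip":-1},{"dx":0.0,"dy":0.0,"dz":-0.128,"twist":0,"grip":-1},{"dx":0.0,"dy":0.0,"dz":-0.128,"twist":0,"grip":-1}]'
python3 -m crank '[{"dx":0.001,"dy":0.006,"dz":0.0,"twist":0,"grip":-1},{"dx":0.002,"dy":0.012,"dz":0.0,"twist":0,"grip":-1},{"dx":0.003,"dy":0.018,"dz":0.0,"twist":0,"grip":-1},{"dx":0.004,"dy":0.024,"dz":0.0,"twist":0,"grip":-1},{"dx":0.005,"dy":0.029,"dz":0.0,"twist":0,"grip":-1}]'
python3 -m crank '[{"dx":0.001,"dy":0.004,"dz":0.0,"twist":0,"grip":-1},{"dx":0.001,"dy":0.008,"dz":0.0,"twist":0,"grip":-1},{"dx":0.002,"dy":0.012,"dz":0.0,"twist":0,"grip":-1},{"dx":0.003,"dy":0.016,"dz":0.0,"twist":0,"grip":-1},{"dx":0.004,"dy":0.02,"dz":0.0,"twist":0,"grip":-1}]'
```

```text
t: 1.87
eef_pos: [0.5199, -0.1662, 0.0937]
ee_rot: [3.133, -0.001, -1.758]
force: [-1.5, -0.1, -0.8]
width: 0.0004
gripper_force: 0.0
t: 2.28
eef_pos: [0.5303, -0.1357, 0.1001]
ee_rot: [-3.139, 0.001, -1.755]
force: [-0.2, 0.3, 0.2]
width: 0.0008
gripper_force: 0.0
t: 2.7
eef_pos: [0.5329, -0.1166, 0.0986]
ee_rot: [3.141, -0.001, -1.756]
force: [-2.6, -3.7, 2.4]
width: 0.0001
gripper_force: 1.6
```

```bash
python3 -m crank '[{"dx":0.001,"dy":0.005,"dz":0.0,"twist":0,"grip":-1},{"dx":0.002,"dy":0.01,"dz":0.0,"twist":0,"grip":-1},{"dx":0.003,"dy":0.015,"dz":0.0,"twist":0,"grip":-1},{"dx":0.004,"dy":0.02,"dz":0.0,"twist":0,"grip":-1},{"dx":0.005,"dy":0.025,"dz":0.0,"twist":0,"grip":-1}]'
python3 -m crank '[{"dx":0.001,"dy":0.005,"dz":0.0,"twist":0,"grip":-1},{"dx":0.002,"dy":0.01,"dz":0.0,"twist":0,"grip":-1},{"dx":0.003,"dy":0.015,"dz":0.0,"twist":0,"grip":-1},{"dx":0.004,"dy":0.02,"dz":0.0,"twist":0,"grip":-1},{"dx":0.005,"dy":0.025,"dz":0.0,"twist":0,"grip":-1}]'
python3 -m crank '[{"dx":0.001,"dy":0.004,"dz":0.0,"twist":0,"grip":-1},{"dx":0.002,"dy":0.008,"dz":0.0,"twist":0,"grip":-1},{"dx":0.002,"dy":0.008,"dz":0.0,"twist":0,"grip":-1},{"dx":0.002,"dy":0.008,"dz":0.0,"twist":0,"grip":-1},{"dx":0.002,"dy":0.008,"dz":0.0,"twist":0,"grip":-1}]'
python3 - <<'E'
from h import *
import cv2
s=arm.get_state();v=[.53402,-.11517,-.18154]
print('tcp rack', w([s['eef_pos']-np.array([v[0],v[1],0])],[0,0,-v[2]]))
i=arm.grab_frame("scene")[150:240,280:380,::-1]
j=arm.grab_frame("top")[160:265,262:440,::-1]
r=lambda a,h:cv2.resize(a,None,fx=h/len(a),fy=h/len(a),interpolation=cv2.INTER_CUBIC)
cv2.imwrite("pics/b.png",np.hstack([r(i,280),r(j,280)]))
E
```

```text
t: 3.12
eef_pos: [0.5376, -0.0919, 0.0985]
ee_rot: [3.14, -0.001, -1.756]
force: [-1.8, -5.9, 3.4]
width: 0.0005
gripper_force: 2.9
t: 3.53
eef_pos: [0.5424, -0.0668, 0.0984]
ee_rot: [3.14, -0.001, -1.756]
force: [-3.5, -5.0, 3.8]
width: 0.0005
gripper_force: 2.7
t: 3.95
eef_pos: [0.5444, -0.0587, 0.0981]
ee_rot: [3.14, -0.001, -1.756]
force: [-3.4, -3.1, 1.5]
width: 0.0006
gripper_force: 2.1
tcp rack [[3.60470860e-05 5.74058740e-02 9.81442021e-02]]
```

View pics/b.png

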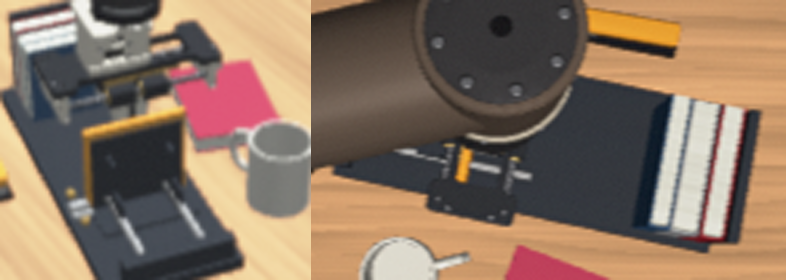

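The slide's lug now sits between the two pins (left half, pins at (70,193) and (86,220)), so it's past the middle one. Next I back off to let it spring back.

```bash
python3 -m crank '[{"dx":-0.001,"dy":-0.006,"dz":0.0,"twist":0,"grip":-1},{"dx":-0.002,"dy":-0.012,"dz":0.0,"twist":0,"grip":-1},{"dx":-0.003,"dy":-0.018,"dz":0.0,"twist":0,"grip":-1},{"dx":-0.004,"dy":-0.024,"dz":0.0,"twist":0,"grip":-1},{"dx":-0.006,"dy":-0.034,"dz":0.0,"twist":0,"grip":-1}]'
python3 -m crank '[{"dx":-0.002,"dy":-0.012,"dz":0.0,"twist":0,"grip":-1},{"dx":-0.004,"dy":-0.024,"dz":0.0,"twist":0,"grip":-1},{"dx":-0.007,"dy":-0.036,"dz":0.0,"twist":0,"grip":-1},{"dx":-0.009,"dy":-0.048,"dz":0.0,"twist":0,"grip":-1},{"dx":-0.009,"dy":-0.048,"dz":0.0,"twist":0,"grip":-1}]'
python3 -m crank '[{"dx":0.0,"dy":0.0,"dz":0.03,"twist":0,"grip":-1},{"dx":0.0,"dy":0.0,"dz":0.06,"twist":0,"grip":-1},{"dx":0.0,"dy":0.0,"dz":0.09,"twist":0,"grip":-1},{"dx":0.0,"dy":0.0,"dz":0.12,"twist":0,"grip":-1},{"dx":0.0,"dy":0.0,"dz":0.14,"twist":0,"grip":-1}]'
python3 -m crank '[{"dx":-0.02,"dy":-0.03,"dz":0.0,"twist":0,"grip":-1},{"dx":-0.04,"dy":-0.06,"dz":0.0,"twist":0,"grip":-1},{"dx":-0.06,"dy":-0.09,"dz":0.0,"twist":0,"grip":-1},{"dx":-0.08,"dy":-0.12,"dz":0.0,"twist":0,"grip":-1},{"dx":-0.1,"dy":-0.15,"dz":0.0,"twist":0,"grip":-1}]'
python3 -m crank '[{"dx":-0.02,"dy":-0.03,"dz":0.0,"twist":0,"grip":-1},{"dx":-0.04,"dy":-0.06,"dz":0.0,"twist":0,"grip":-1},{"dx":-0.06,"dy":-0.09,"dz":0.0,"twist":0,"grip":-1},{"dx":-0.06,"dy":-0.09,"dz":0.0,"twist":0,"grip":-1},{"dx":-0.06,"dy":-0.09,"dz":0.0,"twist":0,"grip":-1}]'
python3 - <<'E'
from h import *
import cv2
i=arm.grab_frame("scene")[150:240,280:380,::-1]
j=arm.grab_frame("top")[160:265,262:440,::-1]
r=lambda a,h:cv2.resize(a,None,fx=h/len(a),fy=h/len(a),interpolation=cv2.INTER_CUBIC)
cv2.imwrite("pics/c.png",np.hstack([r(i,280),r(j,280)]))
E
```

```text
t: 4.47
eef_pos: [0.5405, -0.0928, 0.0989]
ee_rot: [-3.139, 0.001, -1.755]
force: [0.9, 0.4, 0.0]
width: 0.0006
gripper_force: 0.0
t: 4.88
eef_pos: [0.5297, -0.1428, 0.0986]
ee_rot: [3.142, -0.0, -1.757]
force: [0.2, -1.0, 0.8]
width: 0.0004
gripper_force: 0.0
t: 5.3
eef_pos: [0.5311, -0.1412, 0.2419]
ee_rot: [-3.138, 0.0, -1.756]
force: [0.5, 0.0, 0.1]
width: 0.0006
gripper_force: 0.0
t: 5.72
eef_pos: [0.4291, -0.2919, 0.2389]
ee_rot: [-3.141, 0.0, -1.755]
force: [0.8, -1.2, 0.3]
width: 0.0006
gripper_force: 0.0
t: 6.13
eef_pos: [0.3688, -0.3822, 0.2384]
ee_rot: [3.141, 0.0, -1.76]
force: [0.8, -0.5, -0.3]
width: 0.0003
gripper_force: 0.0
```

View pics/c.png

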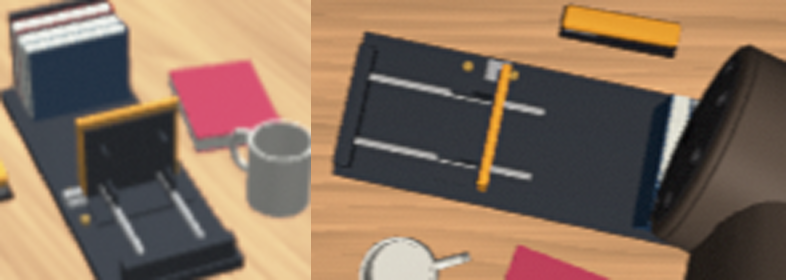

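The slide rests with its lug just beyond the middle pin, which shows at (512,75), and the far pin at (468,66) is clear. The arm is clear and nothing visible has moved, so I'm handing in.

```bash
python3 -c "
from station import arm
print(arm.job_done())"
```

```text
the job is handed in; nothing more can be done
None
```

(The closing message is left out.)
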